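Build up the draining rack and stand the stirring rods in it

ROBOT

A 6-joint arm with a two-finger parallel gripper is mounted at the origin on the work surface. World frame = base frame: x ahead of the robot, y to its left, z up, the work surface at z = 0. Lengths are in m, angles in rad, forces in N, time in s.
With the tool pointing down it reaches from about 0.4 to 0.825 m from the base axis. Payload 7 kg.
Tool frame: the origin (TCP) lies at the very end of the fingers, on their centre line; the grasp point (between the pads) lies 19 mm behind it (r.grip_point_offset is the distance from the TCP to the grasp point, in m); z points along the fingers, y is the line along which they close (so a half turn about z gives the same grasp; the last joint's range is limited). The gripper opens to 85 mm and grips with 20 to 120 N. Pads are 22 mm wide; open, the fingers measure 114 mm over their backs; the gripper's body (76 mm by 85 mm) begins 54 mm behind the grasp point. The pads swing forward as they close: fully open they stand 13 mm farther back than shut.
Start: joints at [-0.844, 0.359, 0.012, 0, -1.224, -0.288], TCP at [0.287, -0.611, 0.231] pointing down, gripper open.
Joint ranges: [-3.07, 3.07], [-1.43, 2.12], [-1.02, 1.25], [-3.03, 1.67], [-3.05, -0], [-3.03, 3.03]. Speed limits (rad/s): [2.39, 2.39, 3.01, 3.14, 3.14, 3.14].

INTERFACE

Orientations are given as [roll, pitch, yaw] about the fixed x, y, z axes, in that order (R = Rz(yaw) Ry(pitch) Rx(roll)).
In Python, from bench import telemetry, grab_frame, calibration, order, r gives the robot as it stands.
- The arm moves only by the tool jog_arm, never from a script. Its argument "motion" is one flat list of numbers, 5 for each row, row after row: the opening, from 0 (shut) to 1 (fully open), then the shift along the tool's x, y, z in units of 0.15 m (1.0 is 0.15 m), then the turn about the tool's z in units of 90 degrees (1.0 is 90 degrees). A call has 1 to 20 rows; each row is the pose to reach, as a shift and turn from the pose commanded when the call began, along the tool's axes at that moment; what a row does not reach only later rows make up. A row lasts 1/8 s, in which the tool goes at most 62.5 mm and 10.7 degrees, less where a joint would pass 70% of its speed; a pose out of reach is approached as far as the arm can. A call with a number of a shift or a turn outside -1 to 1 is refused whole. A call with a gripper value outside its range is refused whole. The fingers move at their own pace and stop on an object; the grip force is fixed at half the most. Time passes only in rows, so rows that repeat a pose let the fingers close. It gives the time, the measured TCP pose, the force, the opening and the grip force at its end, in the units of the state.
- telemetry.observe(): the state, without advancing time (a new reading comes with each control period).
- grab_frame(name): name is "scene" or "top"; returns the picture (480x640x3 uint8, blue, green, red); there is no depth.
- calibration(name): a dict with "K" (3x3 intrinsics, pixels), "k1" (the pictures are not rectified: a ray, as slopes to the right and down, at radius r is drawn at 1 + k1 r^2 times it, then the intrinsics apply), "view" (4x4, takes a point from world to camera coordinates). Camera axes: x right, y down, z forward; pixel columns grow to the right and rows downward; lengths in m; the calibration is good to about 2 mm. A picture is of the moment at which its call begins. calibration takes no time and is no camera call.
- order.job_done(): hands the job in; it is judged then, once.
The state is a dict: "time_s": time; "joint_positions": joint angles; "dq": joint speeds; "effort": joint torques, N m; "tool_pos": TCP position; "ee_rot": TCP orientation; "contact_force": force on the tool from outside, world axes, zero at the start; "moment": the same for the moment, N m; "opening": opening from 0.0 (shut) to 1.0 (fully open); "finger_force": force on a finger pad.
Only numpy, scipy, OpenCV 4.12 (cv2) and the standard library are available. Lean on these libraries where they do the work, as an engineer would, in place of code of your own. Each camera call takes 0.05 s, during which the arm holds its last target. There are 200 camera calls.

TASK

Set the loose upper tier of the wire draining rack on the lower one, its four corner posts fully home in the four corner cups. Then take the two white stirring rods out of their beakers and stand each one upright in the rack, down through the wire cells of both tiers until its foot is on the drip tray. Leave the beakers standing where they are and do not disturb the other things on the bench.

Things in the scene. Friction and masses are not known exactly. Their poses are not given: they have to be found in the camera images.
- lower_rack: lower part of the draining rack, fixed to the bench: grey plastic drip tray (124 mm along its x, 256 mm along y, rim 16 mm high, floor 4 mm thick) carrying a steel wire tier and four corner cups. Origin: centre of the tray's underside, on the bench; z up.
- lower_grid (a point): centre of the lower tier's wire grid, 31 mm above the bench, axes as lower_rack's. 4 mm wires along y at x = -42, -14, 14, 42 mm and along x at y = -98, -70, -42, -14, 14, 42, 70, 98 mm leave 3 x 7 square cells of 28 mm pitch, 24 mm clear (corner cells' centres at x = +-28, y = +-84 mm; clear down to the tray floor).
- cup_floor (a point): one of the lower rack's four steel corner cups, at x = 42, y = 110 mm in lower_rack's axes: the point is the middle of its inner floor, 35 mm above the bench. The others are alike at x = +-42, y = +-110 mm. Inner diameter 14 mm, flared to 19 mm at the mouth, which is 56 mm above the bench.
- upper_tier: upper tier of the rack, loose, 0.4 kg, steel, standing on the bench on four posts (10 mm diameter, round feet, at x = +-42, y = +-110 mm). Origin: centre, level with the posts' feet; z up. Wire grid like the lower one, at 80 mm height. 94 x 230 x 124 mm with its handle. A half turn makes no difference. Fully home, its origin is 35 mm above the lower rack's and the cells of both line up.
- handle (a point): middle of the upper tier's carrying handle: a flat steel bar along the tier's y, 8 mm wide (along x), 12 mm high, 84 mm long, held over the middle of the grid at 118 mm above the post feet by an upright at each end (nothing else is above the grid). Axes as upper_tier's.
- rod_near: plain white PTFE stirring rod, loose, about 50 g, 12 mm diameter, 200 mm long, round ends alike. Origin: its middle; z runs along it, towards the end that sticks out at the start. Starts in beaker_near, leaning about 30 degrees, in varying directions: foot in the bottom corner, resting on the rim across from it, about 75 mm sticking out.
- rod_far: plain white PTFE stirring rod, loose, about 50 g, 12 mm diameter, 200 mm long, round ends alike. Origin: its middle; z runs along it, towards the end that sticks out at the start. Starts in beaker_far, leaning about 30 degrees, in varying directions: foot in the bottom corner, resting on the rim across from it, about 75 mm sticking out.
- beaker_near: 400 ml straight-sided clear glass beaker, loose, 0.2 kg, 78 mm outside diameter, 110 mm high, wall 3 mm, base 4 mm thick. Origin: centre of its underside. The one nearer to the robot.
- beaker_far: 400 ml straight-sided clear glass beaker, loose, 0.2 kg, 78 mm outside diameter, 110 mm high, wall 3 mm, base 4 mm thick. Origin: centre of its underside. The one farther from the robot.
- wash_bottle: white wash bottle with a bent spout, 72 mm diameter, 205 mm high; bystander. Origin: centre of its underside.
- tip_box: grey box of pipette tips with a clear lid, 85 x 122 x 80 mm; bystander. Origin: centre of its underside.
- microplates: two stacked white microplates, 85 x 127 x 29 mm; bystander. Origin: centre of the underside.
There are look-alikes about, which are no part of the job. What is shaped like the upper_tier but blue is not meant.

How it is judged:
On the way:
1. the upper tier is home on the lower one, all four posts at the bottom of their cups, and let go (horizontal distance between upper_tier and lower_rack below 0.005 m and z of upper_tier in the frame of lower_rack below 0.039 m and angle between upper_tier's own z axis and vertical below 0.035 rad and angle between the y axis of upper_tier and the y axis of lower_rack, either way round below 0.06 rad and contact force between the fingers and upper_tier below 0.2 N), for 0.3 s.
At the end, for the whole second after the job is handed in: Upper tier home in the cups (origin under 39 mm above the lower rack's, within 5 mm sideways, level to 2 degrees); both rods within the grid outline, middle under 109 mm high, within 14 degrees of upright; beakers upright, within 60 mm of their start; other things within 40 mm (horizontal distance between upper_tier and lower_rack below 0.005 m and z of upper_tier in the frame of lower_rack below 0.039 m and angle between upper_tier's own z axis and vertical below 0.035 rad and angle between the y axis of upper_tier and the y axis of lower_rack, either way round below 0.06 rad and x of rod_near in the frame of lower_rack between -0.042 and 0.042 m and y of rod_near in the frame of lower_rack between -0.098 and 0.098 m and z of each of rod_near, rod_far in the frame of lower_rack below 0.109 m and angle between the z axis of each of rod_near, rod_far and the z axis of lower_rack, either way round below 0.25 rad and x of rod_far in the frame of lower_rack between -0.042 and 0.042 m and y of rod_far in the frame of lower_rack between -0.098 and 0.098 m and angle between each of beaker_near, beaker_far's own z axis and vertical below 0.1 rad and distance of each of beaker_near, beaker_far from where it was at the start of the episode below 0.06 m and distance of each of wash_bottle, tip_box, microplates from where it was at the start of the episode below 0.04 m); the robot touches nothing.
It fails at once if a beaker is tipped over (angle between any of beaker_near, beaker_far's own z axis and vertical above 0.6 rad).
It fails at once if a bystander is moved more than 40 mm (distance of any of wash_bottle, tip_box, microplates from where it was at the start of the episode above 0.04 m).
It also fails if it takes over 72 s, if anything falls off the work surface, if the arm or the gripper's body presses on something with over 40 N, if the wrist force passes 120 N, or if a joint passes its speed limit or range.

## Working session

There is one attempt and no reset: what is moved stays moved. The work goes in short steps, Python scripts to look and compute and a tool call to move; the robot and the scene stay as the last step left them, time stands still between calls to the robot, and variables do not carry over. Pictures are saved under pics/ and viewed, at most 10 in all, crops included, and the job is handed in when it is done.

Besides the shell and the picture viewer there is one more tool, called after "Emit:" by a JSON object that holds its "method" and its "body". jog_arm: Moves the arm, as the interface text tells. Its arguments: {"type":"object","properties":{"motion":{"type":"array","items":{"type":"number","minimum":-1,"maximum":1}}},"required":["motion"]}

```bash
mkdir -p pics; ls; python3 - <<'E'
from bench import telemetry, grab_frame, calibration, order, r
import cv2
s=telemetry.observe(); print(s)
for n in("scene","top"):
    cv2.imwrite(f"pics/{n}0.png",grab_frame(n)); c=calibration(n); print(n,c)
print(r.grip_point_offset)
E
```

```text
pics
{'time_s': 0.0, 'joint_positions': array([-8.43919872e-01,  3.59373400e-01,  1.10546891e-02, -3.32339915e-04,
       -1.22409942e+00, -2.88107514e-01]), 'dq': array([ 5.08079573e-05,  1.06390954e-03, -3.35719057e-04,  6.94862570e-04,
       -2.25755104e-03,  1.15926398e-03]), 'effort': array([-2.81826542e-04, -5.83323598e+01,  2.93424457e+01,  6.93677455e+00,
       -5.84066598e-03, -3.70170062e-05]), 'tool_pos': array([ 0.2865265 , -0.61063599,  0.2303738 ]), 'ee_rot': array([ 3.13994892e+00, -1.61313255e-04, -2.70293676e+00]), 'contact_force': array([0.7940458 , 0.39013125, 0.20332714]), 'moment': array([-0.01462461, -0.01081119, -0.04402954]), 'finger_force': 0.0, 'opening': 0.9960835776662468}
scene {'K': array([[576.19019713,   0.        , 314.92146874],
       [  0.        , 576.19019713, 236.44164611],
       [  0.        ,   0.        ,   1.        ]]), 'k1': -0.16197933595076336, 'view': array([[-0.85247504,  0.52273911,  0.00549012,  0.49067093],
       [ 0.29901689,  0.49619285, -0.81509604,  0.00538188],
       [-0.42880673, -0.69320739, -0.57929984,  1.63442924],
       [ 0.        ,  0.        ,  0.        ,  1.        ]])}
top {'K': array([[539.82476744,   0.        , 314.2735164 ],
       [  0.        , 539.82476744, 239.4395092 ],
       [  0.        ,   0.        ,   1.        ]]), 'k1': -0.1566477808429814, 'view': array([[ 0.02377463, -0.99971486, -0.00222749, -0.11773095],
       [-0.99827814, -0.02362083, -0.05369174,  0.5044614 ],
       [ 0.05362381,  0.00350015, -0.99855507,  1.71325754],
       [ 0.        ,  0.        ,  0.        ,  1.        ]])}
0.0187
```

View pics/scene0.png

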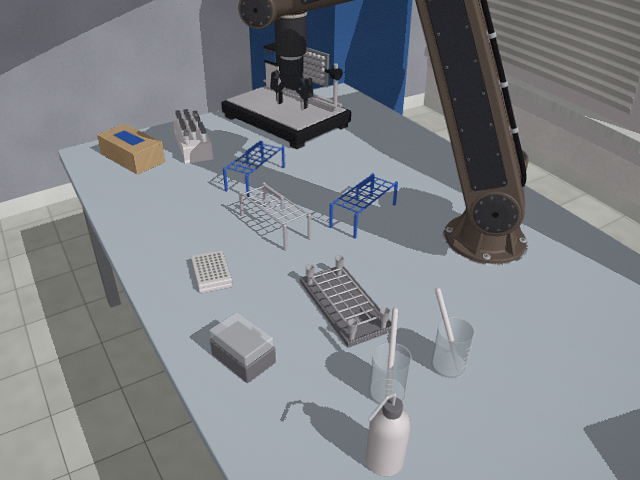

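View pics/top0.png

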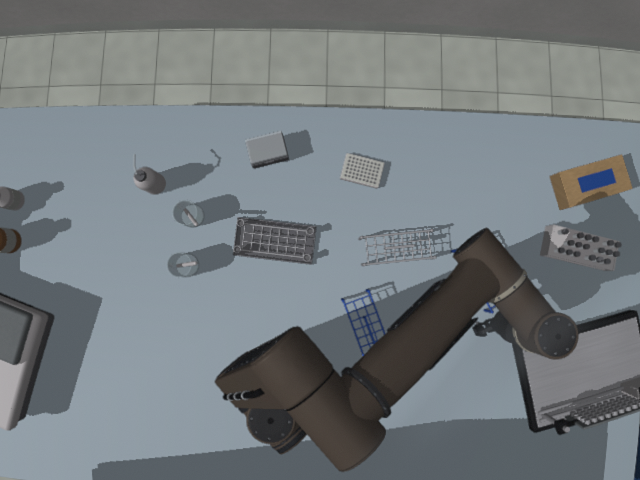

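The scene picture shows three candidates: the steel tier at scene (275,215) / top (407,244), and blue tiers at scene (255,165) and (365,205). Only the grey steel one fits, since blue is excluded. The lower rack is at scene (345,300) / top (275,240). I'll confirm with an enlarged crop.

```bash
python3 - <<'E'
import cv2,numpy as np
t=cv2.imread("pics/top0.png");s=cv2.imread("pics/scene0.png")
a=cv2.resize(t[205:280,225:465],None,fx=3.33,fy=3.33,interpolation=2)
a=a[:, :800]
b=cv2.resize(s[175:255,230:320],(390,347),interpolation=2)
c=cv2.resize(s[250:350,290:395],(364,347),interpolation=2)
m=np.zeros((600,800,3),np.uint8);m[:a.shape[0],:a.shape[1]]=a
m[252:599,:390]=b;m[252:599,400:764]=c
cv2.imwrite("pics/m1.png",m)
m=np.zeros((600,800,3),np.uint8)
m[:,:400]=cv2.resize(t[190:290,155:222],(400,597),interpolation=2)[:,:][:600].repeat(1,0) if 0 else cv2.resize(t[190:290,155:222],(400,600),interpolation=2)
m[:,400:]=cv2.resize(s[280:410,360:480],(400,600)) if 0 else cv2.copyMakeBorder(cv2.resize(s[280:410,360:480],(400,433),interpolation=2),0,167,0,0,0)
cv2.imwrite("pics/m2.png",m)
E
```

```text
(no output)
```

View pics/m1.png

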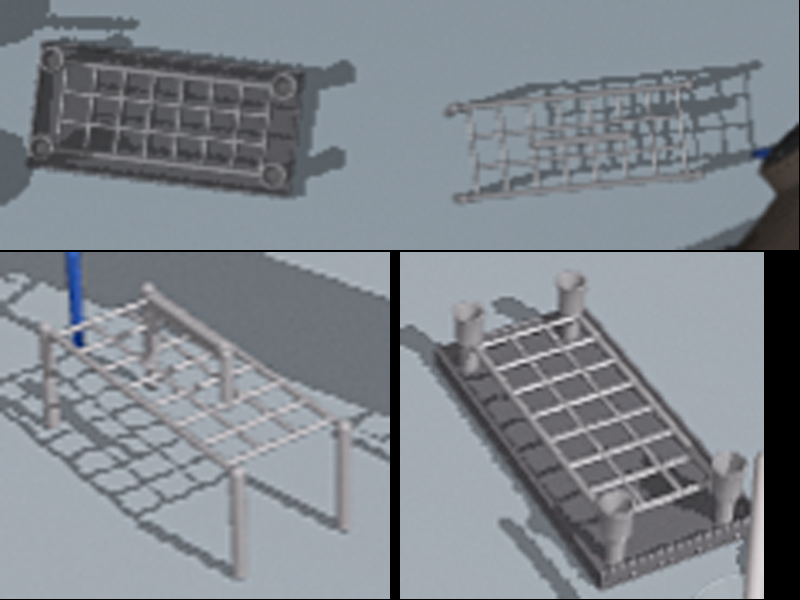

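View pics/m2.png

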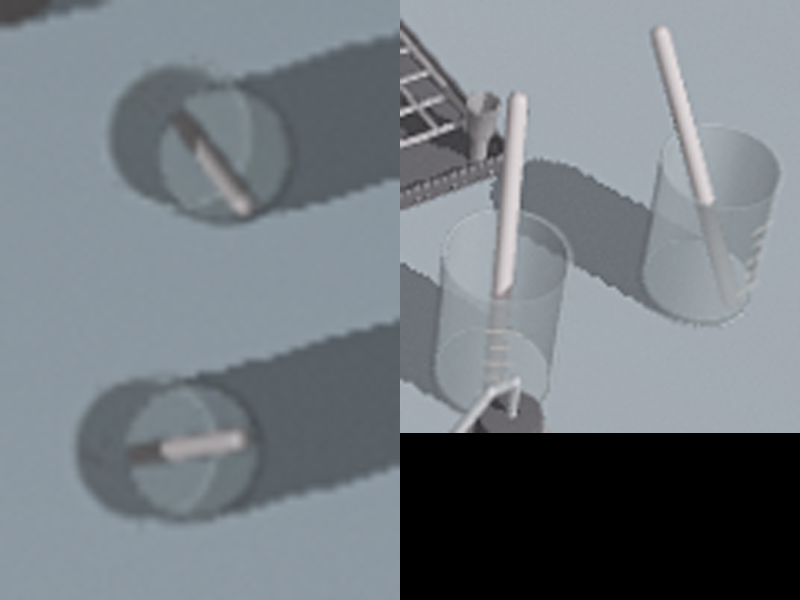

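Confirmed: the steel tier is the grey one, with its handle at top crop (535,143)–(628,137). The cup mouths and both rod tips are visible too. The near rod's tip is at m2 (240,438) and the far rod's at (243,207), and both lean towards image right. Now I'll fit the poses.

```bash
cat >h.py <<'E'
import numpy as np
from bench import telemetry, grab_frame, calibration, order, r
from scipy.optimize import least_squares
def proj(n,P):
    c=calibration(n);P=np.atleast_2d(P);q=P@c["view"][:3,:3].T+c["view"][:3,3]
    s=q[:,:2]/q[:,2:];s=s*(1+c["k1"]*(s**2).sum(1,keepdims=True))
    return s@c["K"][:2,:2].T+c["K"][:2,2]
def place(p,L,z0=0):
    L=np.array(L,float);c,s=np.cos(p[2]),np.sin(p[2])
    return np.c_[p[0]+c*L[:,0]-s*L[:,1],p[1]+s*L[:,0]+c*L[:,1],L[:,2]+z0]
def fit(obs,x0):  # obs: list of (cam, local pts, pixels)
    f=lambda p:np.concatenate([(proj(n,place(p,L))-np.array(px)).ravel() for n,L,px in obs])
    s=least_squares(f,x0,loss="soft_l1");return s.x,f(s.x).reshape(-1,2)
E
python3 - <<'E'
from h import *
T=lambda u:(np.array(u)+.5)/3.33-.5+[225,205]
B=lambda u:(np.array(u)-[0,252]+.5)/4.333-.5+[230,175]
C=lambda u:(np.array(u)-[400,252]+.5)/3.467-.5+[290,250]
T2=lambda u:(np.array(u)+.5)/[5.97,6]-.5+[155,190]
S2=lambda u:(np.array(u)-[400,0]+.5)/3.333-.5+[360,280]
np.set_printoptions(precision=4,suppress=True)
# image right = -y, up=+x ; left-top in top = (+x,+y)
z=.056
lr=[("top",[(.042,.110,z),(-.042,.110,z),(.042,-.110,z),(-.042,-.110,z)],T([(52,58),(42,146),(284,86),(274,175)])),
    ("scene",[(.042,-.11,z),(-.042,-.11,z),(.042,.11,z),(-.042,.11,z)],C([(469,310),(571,280),(615,500),(729,460)]))]
p,e=fit(lr,[.5,0,0]);print("lower",p);print(e)
z=.082
ut=[("top",[(0,.042,.124),(0,-.042,.124),(.042,.110,z),(-.042,.110,z),(.042,-.110,z),(-.042,-.110,z)],T([(535,143),(628,137),(450,108),(460,198),(688,86),(697,175)])),
    ("scene",[(.042,.11,0),(-.042,.11,0),(.042,-.11,0),(.042,.11,z),(-.042,.11,z),(.042,-.11,z),(0,.042,.122),(0,-.042,.122)],B([(240,574),(345,529),(52,428),(237,465),(343,425),(45,330),(226,352),(149,290)]))]
p,e=fit(ut,[.5,-.3,0]);print("upper",p);print(e)
# rods: ends
for nm,tt,tf,st,sf in(("near",(240,438),(132,455),(660,32),(733,300)),("far",(243,207),(178,117),(518,97),(495,385))):
    # sphere centre of end is 6 mm inside
    px=[T2(tt),T2(tf),S2(st),S2(sf)]
    def f(q):
        a=q[:3];d=q[3:6]-a;L=np.linalg.norm(d);m=[q[3:6],a]
        return np.concatenate([((proj("top",m)-px[:2])*[[1],[.5]]).ravel(),((proj("scene",m)-px[2:])*[[1],[.5]]).ravel(),[(L-.194)*1000]])
    s=least_squares(f,[.5,.2,.01,.5,.2,.17]);q=s.x;d=q[3:]-q[:3]
    print(nm,"foot",q[:3],"tip",q[3:],"lean",np.degrees(np.arccos(d[2]/np.linalg.norm(d))),"dir",np.degrees(np.arctan2(d[1],d[0])));print(f(q))
for nm,c in(("near",(145,450)),("far",(175,135))):
    print(nm,"rim",least_squares(lambda q:(proj("top",[[q[0],q[1],.11]])-T2(c)).ravel(),[.5,.2]).x)
for nm,c in(("near",(718,165)),("far",(505,255))):
    print(nm,"rim s",least_squares(lambda q:(proj("scene",[[q[0],q[1],.11]])-S2(c)).ravel(),[.5,.2]).x)
E
```

```text
lower [ 0.5031  0.0209 -0.0956]
[[ 0.3489 -0.4749]
 [-0.0303 -0.3214]
 [ 0.3189 -0.5885]
 [ 0.1003 -0.6027]
 [ 0.1666 -0.4471]
 [ 0.4755 -0.6563]
 [ 0.8386  0.0146]
 [ 0.1705  0.2925]]
upper [ 0.4886 -0.3636  0.1158]
[[ 0.7428 -0.6479]
 [ 0.4372 -1.4333]
 [ 1.2364 -1.1387]
 [ 0.8562 -0.9538]
 [ 0.2014 -1.0371]
 [ 0.2612 -0.7507]
 [ 0.5075  0.7258]
 [ 0.408   0.2375]
 [ 1.1102 -0.2499]
 [ 0.4601  1.2609]
 [ 0.8764 -0.0528]
 [ 0.9035 -1.0796]
 [ 0.6233 -1.0073]
 [ 1.2408  1.1074]]
near foot [0.4125 0.3351 0.0057] tip [0.4241 0.2399 0.1742] lean 29.64556367946161 dir -83.10479458223574
[ 0.3132 -0.4894  0.455   0.035   0.3578 -0.2191  0.2835  0.4834 -0.0939]
far foot [0.5918 0.3125 0.0056] tip [0.5375 0.2417 0.1775] lean 27.430914732437923 dir -127.51223478436279
[ 0.2858 -0.843   1.0222  0.735   0.6241 -0.8468 -0.0968  1.9199 -0.3918]
near rim [0.4155 0.3043]
far rim [0.5763 0.2947]
near rim s [0.4213 0.3039]
far rim s [0.5806 0.2931]
```

```bash
cat >>h.py <<'E'
def wrap(a): return (a+np.pi/2)%np.pi-np.pi/2
def to(x,y,z,ang,ref=None):  # shift/turn in move units to TCP target; ang = closing axis angle (deg)
    from scipy.spatial.transform import Rotation as Ro
    s=telemetry.observe();R=Ro.from_euler("xyz",s["ee_rot"]).as_matrix()
    d=R.T@(np.array([x,y,z])-s["tool_pos"])/.15
    a=np.arctan2(R[1,1],R[0,1]);t=-wrap(np.radians(ang)-a)/(np.pi/2)
    print("t",round(s["time_s"],2),"tcp",s["tool_pos"].round(4),"close",round(np.degrees(a),1),"q",s["joint_positions"].round(2),"op",round(s["opening"],3),"F",s["contact_force"].round(1));print("->",d.round(3),"turn",round(t,3))
E
python3 -c "
from h import *
to(.4886,-.3636,.23,6.6);to(.4886,-.3636,.099,6.6)"
```

```text
t 0.1 tcp [ 0.2866 -0.6106  0.2304] close 115.1 q [-0.84  0.36  0.01 -0.   -1.22 -0.29] op 0.998 F [0.2 0.8 0.2]
-> [-1.919  0.919  0.004] turn -0.794
t 0.1 tcp [ 0.2866 -0.6106  0.2304] close 115.1 q [-0.84  0.36  0.01 -0.   -1.22 -0.29] op 0.998 F [0.2 0.8 0.2]
-> [-1.919  0.918  0.877] turn -0.794
```

Emit:
{"method": "jog_arm", "body": {"motion": [1,-0.3,0.14,0,-0.12,1,-0.6,0.28,0,-0.24,1,-0.9,0.42,0,-0.36,1,-1,0.6,0,-0.48,1,-1,0.8,0,-0.6,1,-1,0.919,0,-0.72,1,-1,0.919,0,-0.794,1,-1,0.919,0,-0.794,1,-1,0.919,0,-0.794]}}

```text
time_s: 1.23
tool_pos: [0.3639, -0.4226, 0.231]
ee_rot: [3.141, 0.0, -1.458]
contact_force: [-0.3, 0.4, -0.0]
opening: 0.998
finger_force: 0.0
```

```bash
python3 -c "
from h import *
to(.4886,-.3636,.23,6.6);to(.4886,-.3636,.099,6.6)"
```

```text
t 1.23 tcp [ 0.3639 -0.4226  0.231 ] close -173.6 q [-0.51  0.17 -0.25 -0.   -1.15  0.62] op 0.998 F [-0.3  0.4 -0. ]
-> [-0.298 -0.87   0.007] turn -0.002
t 1.23 tcp [ 0.3639 -0.4226  0.231 ] close -173.6 q [-0.51  0.17 -0.25 -0.   -1.15  0.62] op 0.998 F [-0.3  0.4 -0. ]
-> [-0.297 -0.87   0.88 ] turn -0.002
```

Emit:
{"method": "jog_arm", "body": {"motion": [1,-0.1,-0.3,0,0,1,-0.2,-0.6,0,0,1,-0.298,-0.87,0,0,1,-0.298,-0.87,0.2,0,1,-0.298,-0.87,0.4,0,1,-0.298,-0.87,0.6,0,1,-0.298,-0.87,0.75,0,1,-0.298,-0.87,0.87,0,1,-0.298,-0.87,0.87,0]}}

```text
time_s: 2.35
tool_pos: [0.4875, -0.3629, 0.099]
ee_rot: [3.138, 0.002, -1.458]
contact_force: [1.0, 0.1, -0.7]
opening: 0.999
finger_force: 0.0
```

```bash
python3 - <<'E'
from h import *
import cv2
to(.4886,-.3636,.099,6.6)
s=grab_frame("scene");t=grab_frame("top")
m=np.zeros((600,800,3),np.uint8)
m[:,:480]=cv2.resize(s[130:280,200:320],(480,600),interpolation=2)
m[:400,480:]=cv2.resize(t[190:290,350:430],(320,400),interpolation=2)
cv2.imwrite("pics/m3.png",m)
E
```

```text
t 2.35 tcp [ 0.4875 -0.3629  0.099 ] close -173.5 q [-0.32  0.37 -0.31 -0.   -0.9   0.43] op 0.999 F [ 1.   0.1 -0.7]
-> [ 0.005 -0.007  0.   ] turn -0.001
```

View pics/m3.png

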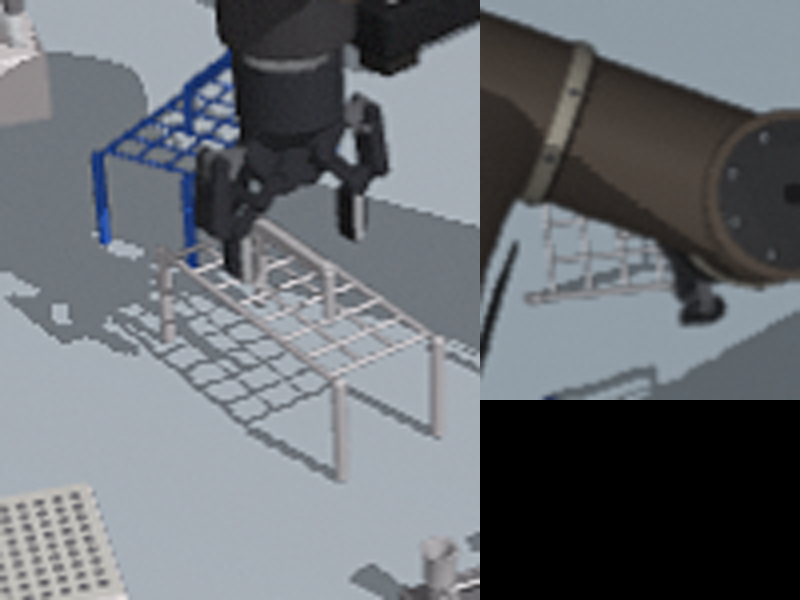

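The open fingers, at (237,265) and (352,235), straddle the handle bar about its middle. Closing now.

Emit:
{"method": "jog_arm", "body": {"motion": [0,0,0,0,0,0,0,0,0,0,0,0,0,0,0,0,0,0,0,0,0,0,0,0,0,0,0,0,0,0,0,0,0,0,0,0,0,0,0,0]}}

```text
time_s: 3.45
tool_pos: [0.4885, -0.3631, 0.1009]
ee_rot: [3.142, 0.0, -1.456]
contact_force: [-0.3, 1.1, 2.0]
opening: 0.078
finger_force: 60.0
```

Emit:
{"method": "jog_arm", "body": {"motion": [0,0,0,-0.15,0,0,0,0,-0.3,0,0,0,0,-0.5,0,0,0,0,-0.7,0,0,0,0,-0.9,0,0,0,0,-0.95,0,0,0,0,-0.95,0,0,0,0,-0.95,0]}}

```text
time_s: 4.45
tool_pos: [0.4878, -0.3626, 0.2414]
ee_rot: [3.139, 0.002, -1.456]
contact_force: [-0.6, -0.6, -4.0]
opening: 0.077
finger_force: 59.2
```

```bash
python3 - <<'E'
from h import *
to(.5031,.0209,.24,-5.5)
E
```

```text
t 4.45 tcp [ 0.4878 -0.3626  0.2414] close -173.4 q [-0.32  0.24 -0.13 -0.   -1.2   0.43] op 0.077 F [-0.6 -0.6 -4. ]
-> [-2.528 -0.395  0.013] turn 0.134
```

Emit:
{"method": "jog_arm", "body": {"motion": [0,-0.15,0,0,0,0,-0.35,0,0,0,0,-0.55,0,0,0,0,-0.75,0,0,0,0,-0.95,0,0,0,0,-1,0,0,0]}}

```text
time_s: 5.2
tool_pos: [0.4705, -0.2121, 0.2429]
ee_rot: [3.141, 0.001, -1.454]
contact_force: [0.5, -0.7, -3.5]
opening: 0.08
finger_force: 59.1
```

Emit:
{"method": "jog_arm", "body": {"motion": [0,-0.15,-0.1,0,0,0,-0.35,-0.2,0,0,0,-0.55,-0.3,0,0.05,0,-0.75,-0.395,0,0.1,0,-0.95,-0.395,0,0.134,0,-1,-0.395,0,0.134,0,-1,-0.395,0,0.134]}}

```text
time_s: 6.08
tool_pos: [0.5126, -0.0581, 0.2431]
ee_rot: [3.141, -0.0, -1.664]
contact_force: [-0.6, -0.9, -4.0]
opening: 0.081
finger_force: 59.1
```

```bash
python3 - <<'E'
from h import *
to(.5031,.0209,.24,-5.5)
E
```

```text
t 6.08 tcp [ 0.5126 -0.0581  0.2431] close 174.6 q [ 0.27  0.09 -0.32  0.   -1.17 -0.36] op 0.081 F [-0.6 -0.9 -4. ]
-> [-0.518  0.112  0.02 ] turn 0.002
```

Emit:
{"method": "jog_arm", "body": {"motion": [0,-0.15,0.05,0,0,0,-0.35,0.112,0,0,0,-0.518,0.112,0.1,0,0,-0.518,0.112,0.3,0,0,-0.518,0.112,0.45,0,0,-0.518,0.112,0.48,0,0,-0.518,0.112,0.48,0,0,-0.518,0.112,0.48,0]}}

```text
time_s: 7.08
tool_pos: [0.5043, 0.0205, 0.1724]
ee_rot: [-3.14, 0.001, -1.666]
contact_force: [-0.8, 0.3, -3.8]
opening: 0.079
finger_force: 59.1
```

```bash
python3 - <<'E'
from h import *
import cv2
to(.5031,.0209,.171,-5.5)
s=grab_frame("scene");t=grab_frame("top")
cv2.imwrite("pics/s4.png",s);cv2.imwrite("pics/t4.png",t)
m=cv2.resize(s[210:360,290:410],(640,800),interpolation=2)
m=cv2.resize(s[215:350,285:405],(533,600),interpolation=2)
cv2.imwrite("pics/m4.png",m)
E
```

```text
t 7.08 tcp [0.5043 0.0205 0.1724] close 174.5 q [ 0.43  0.13 -0.44  0.   -1.   -0.53] op 0.079 F [-0.8  0.3 -3.8]
-> [-0.002  0.008  0.009] turn 0.0
```

View pics/m4.png

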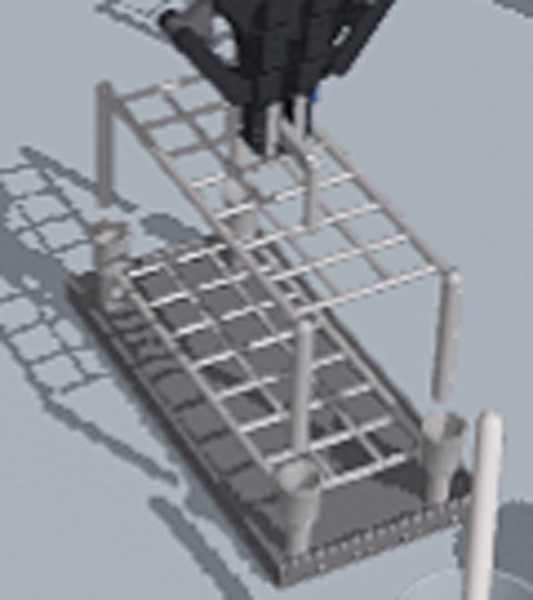

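```bash
python3 - <<'E'
from h import *
np.set_printoptions(precision=4,suppress=True)
C=lambda u:(np.array(u)+.5)/4.444-.5+[285,215]
zf=.0714
loc=lambda z:[(.042,-.11,z),(.042,.11,z),(-.042,.11,z)]
for nm,z,px in(("feet",zf,[(104,206),(301,450),(440,401)]),("tops",zf+.082,[(103,84),(304,323),(452,273)]),("mouth",.056,[(109,231),(301,474),(442,425)])):
    p,e=fit([("scene",loc(z),C(px))],[.5,.02,-.09]);print(nm,p,e.ravel())
E
```

```text
feet [ 0.5057  0.0188 -0.0855] [ 0.0353  0.1965 -0.5022  0.1053  0.474  -0.3098]
tops [ 0.5055  0.0168 -0.089 ] [-0.0157  0.0892 -0.0981 -0.1236  0.1156  0.0458]
mouth [ 0.5048  0.0212 -0.0906] [-0.1174 -0.2664 -0.1501  0.2728  0.2698 -0.0874]
```

Emit:
{"method": "jog_arm", "body": {"motion": [0,-0.016,0.005,0,0,0,-0.016,0.005,0.05,0,0,-0.016,0.005,0.1,0,0,-0.016,0.005,0.12,0,0,-0.016,0.005,0.14,0,0,-0.016,0.005,0.16,0,0,-0.016,0.005,0.16,0]}}

```text
time_s: 8.05
tool_pos: [0.5029, 0.0231, 0.1471]
ee_rot: [3.141, -0.0, -1.666]
contact_force: [-0.6, 0.2, -3.6]
opening: 0.076
finger_force: 59.1
```

Emit:
{"method": "jog_arm", "body": {"motion": [0,0,0,0.03,0,0,0,0,0.05,0,0,0,0,0.065,0,0,0,0,0.075,0,0,0,0,0.08,0,0,0,0,0.08,0]}}

```text
time_s: 8.8
tool_pos: [0.5031, 0.0231, 0.1359]
ee_rot: [-3.141, 0.0, -1.666]
contact_force: [-3.2, 0.4, 4.6]
opening: 0.08
finger_force: 60.2
```

Emit:
{"method": "jog_arm", "body": {"motion": [0.5,0,0,0.08,0,1,0,0,0.08,0,1,0,0,0.08,0,1,0,0,0.08,0,1,0,0,-0.2,0,1,0,0,-0.5,0,1,0,0,-0.8,0,1,0,0,-0.8,0]}}

```text
time_s: 9.8
tool_pos: [0.505, 0.0236, 0.2594]
ee_rot: [-3.135, 0.003, -1.666]
contact_force: [-0.5, 0.8, -1.2]
opening: 1.004
finger_force: 0.0
```

```bash
python3 - <<'E'
from h import *
import cv2
to(.4241,.2399,.26,-83)
s=grab_frame("scene")
cv2.imwrite("pics/m5.png",cv2.resize(s[215:375,285:485],(750,600),interpolation=2))
E
```

```text
t 9.8 tcp [0.505  0.0236 0.2594] close 174.6 q [ 0.44  0.05 -0.31  0.   -1.19 -0.53] op 1.004 F [-0.5  0.8 -1.2]
-> [-1.384  0.673 -0.005] turn 0.862
```

View pics/m5.png

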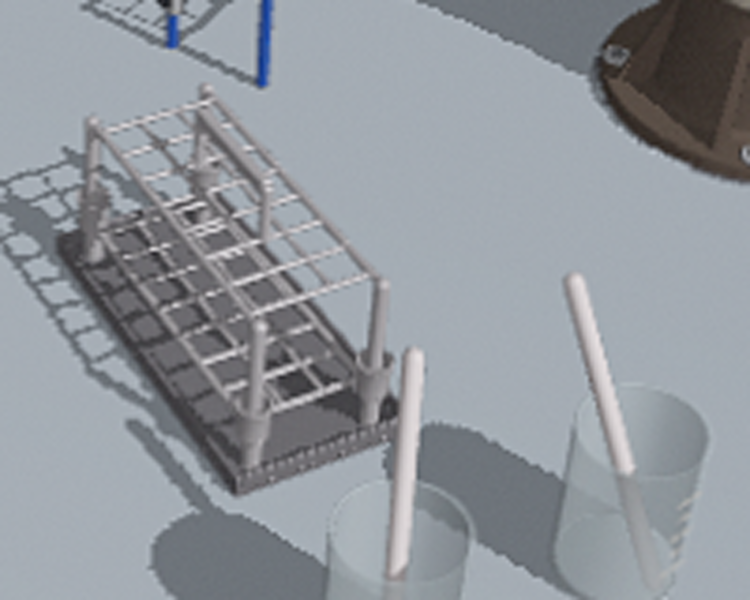

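The tier is home: the visible posts sit down in their cups at (93,235), (258,410) and (375,360), and the grid is level. Next is the near rod. I'll straddle it along its lean, push it upright over its foot, and close.

Emit:
{"method": "jog_arm", "body": {"motion": [1,-0.2,0.1,0,0.11,1,-0.4,0.2,0,0.22,1,-0.6,0.3,0,0.33,1,-0.8,0.4,0,0.44,1,-1,0.5,0,0.55,1,-1,0.6,0,0.66,1,-1,0.673,0,0.77,1,-1,0.673,0,0.862,1,-1,0.673,0,0.862,1,-1,0.673,0,0.862]}}

```text
time_s: 11.1
tool_pos: [0.4166, 0.1819, 0.2547]
ee_rot: [-3.141, -0.001, -3.017]
contact_force: [0.0, -0.2, 0.9]
opening: 0.996
finger_force: 0.0
```

```bash
python3 - <<'E'
from h import *
to(.4235,.246,.26,-83)
to(.4235,.246,.142,-83)
E
```

```text
t 11.1 tcp [0.4166 0.1819 0.2547] close 97.1 q [ 0.85 -0.03 -0.41 -0.   -1.19 -2.29] op 0.996 F [ 0.  -0.2  0.9]
-> [-0.098  0.419 -0.035] turn 0.001
t 11.1 tcp [0.4166 0.1819 0.2547] close 97.1 q [ 0.85 -0.03 -0.41 -0.   -1.19 -2.29] op 0.996 F [ 0.  -0.2  0.9]
-> [-0.099  0.419  0.751] turn 0.001
```

Emit:
{"method": "jog_arm", "body": {"motion": [1,-0.05,0.2,0,0,1,-0.098,0.419,0,0,1,-0.098,0.419,0,0,1,-0.098,0.419,0.2,0,1,-0.098,0.419,0.4,0,1,-0.098,0.419,0.6,0,1,-0.098,0.419,0.75,0,1,-0.098,0.419,0.75,0]}}

```text
time_s: 12.1
tool_pos: [0.4229, 0.2447, 0.1413]
ee_rot: [-3.139, -0.003, -3.019]
contact_force: [0.1, 0.3, 0.8]
opening: 1.004
finger_force: 0.0
```

```bash
python3 - <<'E'
from h import *
import cv2
to(.4125,.333,.141,-83)
s=grab_frame("scene")
cv2.imwrite("pics/m6.png",cv2.resize(s[235:405,350:510],(565,600),interpolation=2))
E
```

```text
t 12.1 tcp [0.4229 0.2447 0.1413] close 97.0 q [ 0.93  0.14 -0.51 -0.   -0.93 -2.38] op 1.004 F [0.1 0.3 0.8]
-> [-0.003  0.593  0.   ] turn 0.0
```

View pics/m6.png

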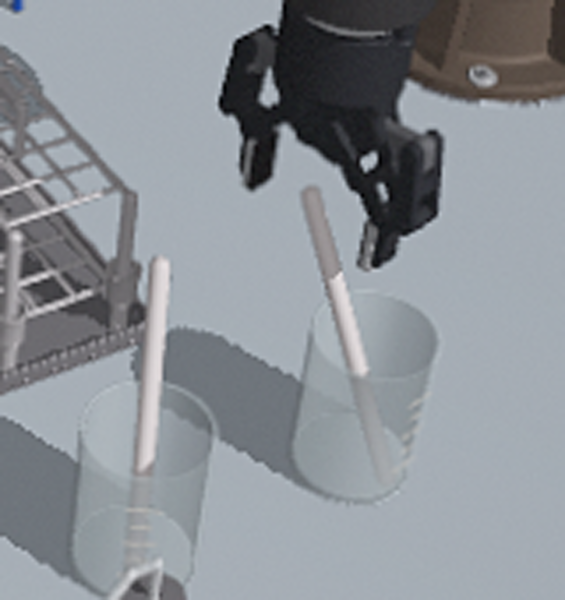

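The rod tip, at (313,190), is between the fingers at (258,180) and (370,260). I'll narrow the gap, push over the foot, then close.

Emit:
{"method": "jog_arm", "body": {"motion": [0.5,0,0,0,0,0.45,0,0.05,0,0,0.45,0,0.13,0,0,0.45,0,0.21,0,0,0.45,0,0.29,0,0,0.45,0,0.37,0,0,0.45,0,0.45,0,0,0.45,0,0.52,0,0,0.45,0,0.57,0,0,0.45,0,0.593,0,0,0.45,0,0.593,0,0]}}

```text
time_s: 13.52
tool_pos: [0.4129, 0.3345, 0.1427]
ee_rot: [-3.141, -0.0, -3.02]
contact_force: [-0.3, -0.7, -0.9]
opening: 0.45
finger_force: 0.0
```

Emit:
{"method": "jog_arm", "body": {"motion": [0.3,0,0,0,0,0.2,0,0,0,0,0.1,0,0,0,0,0,0,0,0,0,0,0,0,0,0,0,0,0,0,0,0,0,0,0,0]}}

```text
time_s: 14.4
tool_pos: [0.413, 0.3343, 0.1428]
ee_rot: [-3.141, -0.0, -3.02]
contact_force: [-0.5, -2.1, 2.5]
opening: 0.122
finger_force: 58.4
```

```bash
python3 - <<'E'
from h import *
import cv2
to(.4125,.333,.141,-83)
s=grab_frame("scene");t=grab_frame("top");cv2.imwrite("pics/t7.png",t)
cv2.imwrite("pics/m7.png",cv2.resize(s[235:405,350:510],(565,600),interpolation=2))
E
```

```text
t 14.4 tcp [0.413  0.3343 0.1428] close 97.0 q [ 1.05  0.2  -0.43  0.   -0.94 -2.5 ] op 0.122 F [-0.5 -2.1  2.5]
-> [ 0.004 -0.008  0.012] turn -0.0
```

View pics/m7.png

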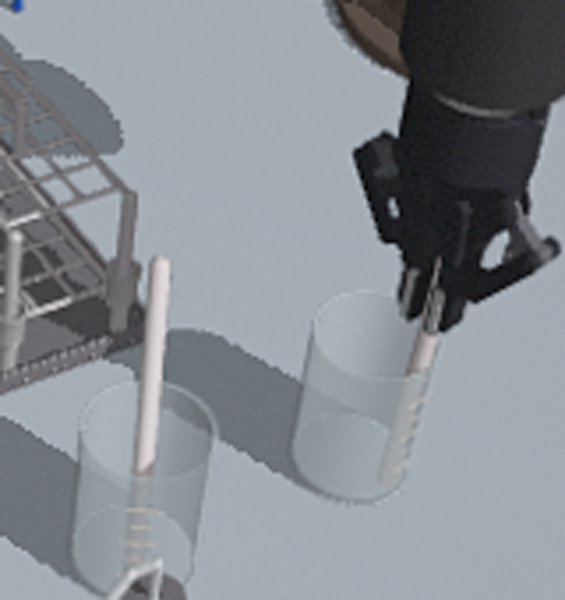

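The rod stands upright in the grip, at (425,350), and the beaker hasn't moved. Lifting it now.

Emit:
{"method": "jog_arm", "body": {"motion": [0,0,0,-0.1,0,0,0,0,-0.25,0,0,0,0,-0.45,0,0,0,0,-0.65,0,0,0,0,-0.85,0,0,0,0,-0.92,0,0,0,0,-0.92,0,0,0,0,-0.92,0]}}

```text
time_s: 15.5
tool_pos: [0.4125, 0.3342, 0.2797]
ee_rot: [-3.141, -0.001, -3.02]
contact_force: [-0.2, 0.3, 0.1]
opening: 0.125
finger_force: 58.4
```

```bash
python3 - <<'E'
from h import *
to(.4832,.1078,.28,84.5)
E
```

```text
t 15.5 tcp [0.4125 0.3342 0.2797] close 97.0 q [ 1.05  0.09 -0.23 -0.   -1.25 -2.5 ] op 0.125 F [-0.2  0.3  0.1]
-> [-2.850e-01 -1.555e+00 -1.000e-03] turn 0.138
```

Emit:
{"method": "jog_arm", "body": {"motion": [0,-0.02,-0.15,0,0,0,-0.06,-0.35,0,0,0,-0.1,-0.55,0,0.03,0,-0.15,-0.75,0,0.07,0,-0.19,-0.95,0,0.1,0,-0.19,-1,0,0.138,0,-0.19,-1,0,0.138]}}

```text
time_s: 16.38
tool_pos: [0.4593, 0.1877, 0.2802]
ee_rot: [-3.141, -0.001, 3.045]
contact_force: [-1.0, 0.5, -0.1]
opening: 0.122
finger_force: 58.5
```

```bash
python3 - <<'E'
from h import *
to(.4832,.1078,.28,84.5)
E
```

```text
t 16.38 tcp [0.4593 0.1877 0.2802] close 84.5 q [ 0.78  0.03 -0.29 -0.   -1.25 -2.45] op 0.122 F [-1.   0.5 -0.1]
-> [-0.21  -0.515  0.002] turn -0.0
```

Emit:
{"method": "jog_arm", "body": {"motion": [0,-0.06,-0.15,0,0,0,-0.14,-0.35,0,0,0,-0.21,-0.5,0,0,0,-0.21,-0.515,0.05,0,0,-0.21,-0.515,0.09,0,0,-0.21,-0.515,0.09,0,0,-0.21,-0.515,0.09,0]}}

```text
time_s: 17.25
tool_pos: [0.4834, 0.1097, 0.2673]
ee_rot: [-3.141, 0.0, 3.047]
contact_force: [-0.2, 0.5, -0.2]
opening: 0.121
finger_force: 58.6
```

```bash
python3 - <<'E'
from h import *
import cv2
to(.4832,.1078,.266,84.5)
s=grab_frame("scene");t=grab_frame("top");cv2.imwrite("pics/t8.png",t)
cv2.imwrite("pics/m8.png",cv2.resize(s[215:335,305:405],(500,600),interpolation=2))
E
```

```text
t 17.25 tcp [0.4834 0.1097 0.2673] close 84.6 q [ 0.62  0.04 -0.31  0.   -1.22 -2.29] op 0.121 F [-0.2  0.5 -0.2]
-> [ 0.    -0.013  0.009] turn 0.001
```

View pics/m8.png

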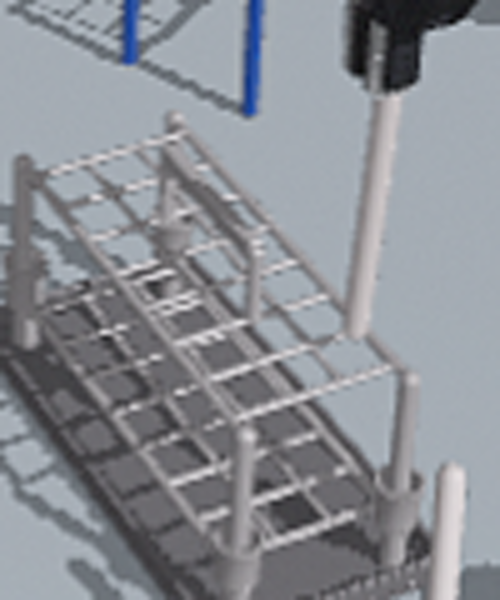

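The rod foot is at crop (357,333), just above the near-left corner cell. That was my last picture view, so from here I work by numbers.

```bash
python3 - <<'E'
from h import *
np.set_printoptions(precision=4,suppress=True)
C=lambda u:(np.array(u,float)+.5)/5-.5+[305,215]
D=lambda p:(p-[305,215]+.5)*5-.5
fz=.2673-.1428+.004
# expected rod if vertical at the TCP
P=[(.4834,.1097,fz+.006),(.4834,.1097,fz+.112)]
print("pred vertical",D(proj("scene",P)))
p,e=fit([("scene",[(.042,-.11,.117),(.042,.11,.117),(-.042,.11,.117),(-.042,-.11,.117)],C([(24,160),(246,433),(408,375),(174,118)]))],[.5,.02,-.09]);print("tier",p,e.ravel())
print("cell",place(p,[(-.028,.084,.115),(-.014,.07,.115),(-.042,.098,.115)]))
# foot position by pixel at known z
f=lambda q:(proj("scene",[[q[0],q[1],fz+.006]])-C([357,328])).ravel()
print("foot",least_squares(f,[.48,.1]).x)
E
```

```text
pred vertical [[360.003  322.9672]
 [377.2314 128.9674]]
tier [ 0.5047  0.0214 -0.0904] [-0.3113  0.065  -0.2145 -0.1115  0.4157  0.2572  0.1185 -0.3118]
cell [[0.4844 0.1076 0.115 ]
 [0.4971 0.0924 0.115 ]
 [0.4717 0.1228 0.115 ]]
foot [0.4866 0.1118]
```

Emit:
{"method": "jog_arm", "body": {"motion": [0,0.01,-0.023,0,0,0,0.01,-0.023,0.05,0,0,0.01,-0.023,0.1,0,0,0.01,-0.023,0.15,0,0,0.01,-0.023,0.2,0,0,0.01,-0.023,0.2,0]}}

```text
time_s: 18.1
tool_pos: [0.4813, 0.1057, 0.2365]
ee_rot: [-3.141, -0.001, 3.046]
contact_force: [-0.3, -0.9, -0.6]
opening: 0.12
finger_force: 58.6
```

Emit:
{"method": "jog_arm", "body": {"motion": [0,0,0,0.1,0,0,0,0,0.2,0,0,0,0,0.3,0,0,0,0,0.37,0,0,0,0,0.41,0,0,0,0,0.45,0,0,0,0,0.48,0,0,0,0,0.48,0]}}

```text
time_s: 19.1
tool_pos: [0.4815, 0.1058, 0.1651]
ee_rot: [-3.141, -0.0, 3.046]
contact_force: [-0.7, 0.4, -0.1]
opening: 0.127
finger_force: 58.6
```

Emit:
{"method": "jog_arm", "body": {"motion": [0,0,0,0.05,0,0,0,0,0.1,0,0,0,0,0.13,0,0,0,0,0.14,0,0,0,0,0.14,0]}}

```text
time_s: 19.73
tool_pos: [0.4816, 0.1059, 0.1442]
ee_rot: [-3.141, -0.0, 3.046]
contact_force: [-0.4, 0.3, -0.1]
opening: 0.119
finger_force: 58.6
```

Emit:
{"method": "jog_arm", "body": {"motion": [0.3,0,0,0,0,0.5,0,0,0,0,0.6,0,0,0,0,0.6,0,0,0,0,0.6,0,0,-0.2,0,0.6,0,0,-0.4,0,0.6,0,0,-0.65,0,0.6,0,0,-0.8,0,0.8,0,0,-0.8,-0.1,1,0,0,-0.8,-0.2,1,0,0,-0.8,-0.3,1,0,0,-0.8,-0.4,1,0,0,-0.8,-0.5,1,0,0,-0.8,-0.6,1,0,0,-0.8,-0.7,1,0,0,-0.8,-0.8,1,0,0,-0.8,-0.85,1,0,0,-0.8,-0.85]}}

```text
time_s: 21.98
tool_pos: [0.4816, 0.1059, 0.2643]
ee_rot: [3.142, 0.0, -1.902]
contact_force: [0.1, -0.0, -0.0]
opening: 1.001
finger_force: 0.0
```

```bash
python3 - <<'E'
from h import *
import cv2
np.set_printoptions(precision=4,suppress=True)
to(.543,.249,.265,52.5)
s=grab_frame("scene");cv2.imwrite("pics/s9.png",s)
# white rod pixels: bright, compare with first frame near rack
# near rod's predicted pixels if upright in cell vs detected bright blob ends
hsv=cv2.cvtColor(s,cv2.COLOR_BGR2HSV);m=((hsv[...,2]>195)&(hsv[...,1]<30)).astype(np.uint8)
n,l,st,c=cv2.connectedComponentsWithStats(m)
for i in range(1,n):
    if st[i,4]>30 and 300<c[i][0]<480: print(st[i],c[i])
print(proj("scene",[(.4825,.1062,.2),(.4825,.1062,.12),(.5375,.2417,.1742),(.5918,.3125,.0056)]))
print(s[245:330:8,380])
E
```

```text
t 21.98 tcp [0.4816 0.1059 0.2643] close 161.0 q [ 0.62  0.03 -0.32 -0.   -1.21 -0.95] op 1.001 F [ 0.1 -0.  -0. ]
-> [-1.036 -0.077 -0.004] turn -0.794
[416  93   8  14  75] [419.8667  99.64  ]
[378 253   6  37  51] [380.5294 269.6078]
[390 308   8  60 210] [393.6381 337.119 ]
[387 413  23  52 597] [398.9481 433.2764]
[[378.0656 254.709 ]
 [375.5444 283.205 ]
 [395.5229 309.1102]
 [387.9729 399.0095]]
[[180 172 164]
 [156 154 159]
 [170 168 174]
 [190 189 194]
 [197 195 202]
 [133 130 131]
 [182 174 165]
 [180 171 163]
 [142 137 139]
 [ 91  89  91]
 [ 71  67  68]]
```

```bash
python3 - <<'E'
from h import *
np.set_printoptions(precision=4,suppress=True)
S=lambda c,z,px:least_squares(lambda q:(proj(c,[[q[0],q[1],z]])-px).ravel(),[.6,.3]).x
print("bottle base scene",S("scene",0,[387,460]),"cap scene",S("scene",.17,[393,406]),"top cap",S("top",.17,[141,175]),"top body",S("top",.1,[150,181]))
to(.543,.249,.265,52.5)
to(.543,.249,.142,52.5)
E
```

```text
bottle base scene [0.6778 0.4251] cap scene [0.6852 0.4267] top cap [0.6791 0.4156] top body [0.6724 0.4092]
t 22.02 tcp [0.4816 0.1059 0.2643] close 160.9 q [ 0.62  0.03 -0.32 -0.   -1.21 -0.95] op 1.002 F [-0.1  0.1 -0.3]
-> [-1.036 -0.075 -0.005] turn -0.795
t 22.02 tcp [0.4816 0.1059 0.2643] close 160.9 q [ 0.62  0.03 -0.32 -0.   -1.21 -0.95] op 1.002 F [-0.1  0.1 -0.3]
-> [-1.036 -0.076  0.815] turn -0.795
```

Emit:
{"method": "jog_arm", "body": {"motion": [1,-0.1,-0.01,0,-0.1,1,-0.2,-0.02,0,-0.2,1,-0.35,-0.03,0,-0.3,1,-0.5,-0.04,0,-0.4,1,-0.65,-0.05,0,-0.5,1,-0.8,-0.06,0,-0.6,1,-0.9,-0.077,0,-0.7,1,-1,-0.077,0,-0.794,1,-1,-0.077,0,-0.794,1,-1,-0.077,0,-0.794]}}

```text
time_s: 23.28
tool_pos: [0.5411, 0.2437, 0.2642]
ee_rot: [3.141, 0.0, -0.658]
contact_force: [0.7, -0.9, 0.8]
opening: 1.001
finger_force: 0.0
```

```bash
python3 - <<'E'
from h import *
to(.543,.249,.142,52.5)
E
```

```text
t 23.27 tcp [0.5411 0.2437 0.2642] close -127.7 q [ 0.75  0.21 -0.12 -0.   -1.24  0.16] op 1.001 F [ 0.7 -0.9  0.8]
-> [-0.011 -0.036  0.814] turn -0.002
```

Emit:
{"method": "jog_arm", "body": {"motion": [1,-0.01,-0.036,0.1,0,1,-0.01,-0.036,0.3,0,1,-0.01,-0.036,0.5,0,1,-0.01,-0.036,0.7,0,1,-0.01,-0.036,0.81,0,1,-0.01,-0.036,0.81,0]}}

```text
time_s: 24.02
tool_pos: [0.5428, 0.2486, 0.1415]
ee_rot: [3.139, 0.0, -0.655]
contact_force: [-0.1, 0.6, 0.0]
opening: 1.003
finger_force: 0.0
```

```bash
python3 - <<'E'
from h import *
to(.590,.3085,.142,52.5)
E
```

```text
t 24.02 tcp [0.5428 0.2486 0.1415] close -127.5 q [ 0.76  0.31 -0.28 -0.   -0.98  0.16] op 1.003 F [-0.1  0.6  0. ]
-> [ 0.006 -0.508 -0.005] turn -0.0
```

Emit:
{"method": "jog_arm", "body": {"motion": [0.5,0,0,0,0,0.45,0,-0.05,0,0,0.45,0,-0.13,0,0,0.45,0,-0.21,0,0,0.45,0,-0.29,0,0,0.45,0,-0.37,0,0,0.45,0,-0.45,0,0,0.45,0,-0.5,0,0,0.45,0,-0.508,0,0,0.45,0,-0.508,0,0,0.3,0,-0.508,0,0,0.2,0,-0.508,0,0,0.1,0,-0.508,0,0,0,0,-0.508,0,0,0,0,-0.508,0,0,0,0,-0.508,0,0,0,0,-0.508,0,0]}}

```text
time_s: 26.15
tool_pos: [0.5899, 0.3097, 0.1431]
ee_rot: [-3.141, -0.0, -0.654]
contact_force: [-0.2, -0.6, 4.4]
opening: 0.125
finger_force: 58.1
```

Emit:
{"method": "jog_arm", "body": {"motion": [0,0,0,-0.1,0,0,0,0,-0.25,0,0,0,0,-0.45,0,0,0,0,-0.65,0,0,0,0,-0.85,0,0,0,0,-0.92,0,0,0,0,-0.92,0,0,0,0,-0.92,0]}}

```text
time_s: 27.15
tool_pos: [0.5891, 0.3093, 0.2792]
ee_rot: [3.139, 0.001, -0.655]
contact_force: [-0.2, -0.7, -0.7]
opening: 0.122
finger_force: 58.1
```

```bash
python3 - <<'E'
from h import *
import cv2
np.set_printoptions(precision=4,suppress=True)
to(.540,.102,.282,84.5)
a=grab_frame("scene");cv2.imwrite("pics/s10.png",a)
x,y=telemetry.observe()["tool_pos"][:2]
# check rod verticality: rod centre per row vs projected vertical
fz=telemetry.observe()["tool_pos"][2]-.139
hs=cv2.cvtColor(a,cv2.COLOR_BGR2HSV)
for dz in(-.004,.02,.05,.08,.1,.115):
    u,v=proj("scene",[[x,y,fz+dz]])[0];row=a[int(round(v)),int(u)-14:int(u)+15].min(1)
    print((u.round(1),v.round(1)),row)
E
```

```text
t 27.15 tcp [0.5891 0.3093 0.2792] close -127.5 q [ 0.78  0.32  0.07 -0.   -1.32  0.14] op 0.122 F [-0.2 -0.7 -0.7]
-> [ 0.582  1.296 -0.016] turn -0.356
(np.float64(394.0), np.float64(353.9)) [178 179 179 179 177 177 176 176 174 174 172 171 163 156 173 186 193 184
 155 153 153 149 148 147 136 121 114 114 111]
(np.float64(395.1), np.float64(345.1)) [183 180 178 177 176 177 178 176 171 148 143 121 142 168 187 198 196 169
 130 148 153 138 122 115 117 116 115 116 117]
(np.float64(396.6), np.float64(333.8)) [112 139 144 167 172 172 175 112 116 116 115 115 131 150 176 190 200 193
 127 113 114 116 118 117 116 116 116 115 116]
(np.float64(398.2), np.float64(322.0)) [156 161 126  60  61  61  91 135 161 175 172 127 134 154 178 193 200 198
 171 171 171 172 171 170 171 171 172 171 172]
(np.float64(399.2), np.float64(314.0)) [141 142 155 158 162 171 173 172 171 172 173 132 129 150 172 191 200 198
 172 171 171 171 172 171 171 172 172 171 172]
(np.float64(400.0), np.float64(307.8)) [172 160 172 170 172 172 173 172 171 173 174 126 130 154 177 191 200 200
 169 172 171 172 171 172 173 172 172 172 170]
```

Emit:
{"method": "jog_arm", "body": {"motion": [0,0.07,0.15,0,-0.05,0,0.15,0.35,0,-0.1,0,0.24,0.55,0,-0.15,0,0.33,0.75,0,-0.2,0,0.4,0.93,0,-0.28,0,0.45,1,0,-0.356,0,0.45,1,0,-0.356,0,0.45,1,0,-0.356]}}

```text
time_s: 28.2
tool_pos: [0.552, 0.1498, 0.2802]
ee_rot: [3.141, 0.001, -0.098]
contact_force: [0.6, -0.0, -0.7]
opening: 0.123
finger_force: 58.2
```

```bash
python3 - <<'E'
from h import *
to(.539,.1025,.267,84.5)
E
```

```text
t 28.2 tcp [0.552  0.1498 0.2802] close -95.6 q [ 0.61  0.16 -0.14 -0.   -1.27  0.87] op 0.123 F [ 0.6 -0.  -0.7]
-> [-0.055  0.322  0.088] turn -0.001
```

Emit:
{"method": "jog_arm", "body": {"motion": [0,-0.03,0.15,0,0,0,-0.055,0.28,0,0,0,-0.055,0.322,0.05,0,0,-0.055,0.322,0.08,0,0,-0.055,0.322,0.08,0,0,-0.055,0.322,0.08,0]}}

```text
time_s: 28.95
tool_pos: [0.5394, 0.1025, 0.2687]
ee_rot: [3.141, 0.0, -0.095]
contact_force: [-0.1, 0.2, -0.6]
opening: 0.125
finger_force: 58.2
```

```bash
python3 - <<'E'
from h import *
import cv2
np.set_printoptions(precision=4,suppress=True)
to(.539,.1025,.267,84.5)
a=grab_frame("scene");cv2.imwrite("pics/s11.png",a)
x,y,z=telemetry.observe()["tool_pos"]
for dz in(.005,.02,.05,.08,.1):
    u,v=proj("scene",[[x,y,z-.139+dz]])[0];print(u.round(1),v.round(1),a[int(round(v)),int(u)-12:int(u)+13].min(1))
u,v=proj("scene",[[x,y,z-.139]])[0];print("col",v.round(1),a[int(v)-8:int(v)+10,int(u)].min(1))
E
```

```text
t 28.95 tcp [0.5394 0.1025 0.2687] close -95.4 q [ 0.54  0.13 -0.21  0.   -1.23  0.93] op 0.125 F [-0.1  0.2 -0.6]
-> [-0.002  0.001  0.012] turn 0.001
354.0 285.8 [ 93 114 152 119  94 107 107 107 106 117 144 170 188 198 170 167 179 210
 211 188 169 143 159 168 168]
354.3 280.5 [111 115 140 171 202 218 201 152 136 132 130 159 183 196 191 171 165 167
 166 167 169 140 141 159 164]
355.0 269.7 [104 145 137  87  89 118 155 170 147 132 129 136 166 187 195 191 173 165
 165 166 166 166 167 169 147]
355.6 258.6 [130 123 146 167 136  94  91 118 153 151 132 144 172 188 197 176 160 167
 166 167 165 165 166 167 165]
356.1 251.0 [152 161 162 164 168 150 127 143 163 146 131 157 180 193 198 181 165 165
 167 167 165 166 166 166 165]
col 287.6 [156 157 159 162 166 166 167 170 172 174 160  93 109 107 106  93 104 139]
```

Emit:
{"method": "jog_arm", "body": {"motion": [0,0,0,0.05,0,0,0,0,0.1,0,0,0,0,0.15,0,0,0,0,0.2,0,0,0,0,0.2,0]}}

```text
time_s: 29.62
tool_pos: [0.5388, 0.1021, 0.238]
ee_rot: [3.141, 0.001, -0.095]
contact_force: [-0.4, -0.7, -0.9]
opening: 0.123
finger_force: 58.2
```

Emit:
{"method": "jog_arm", "body": {"motion": [0,0,0,0.1,0,0,0,0,0.2,0,0,0,0,0.3,0,0,0,0,0.37,0,0,0,0,0.41,0,0,0,0,0.45,0,0,0,0,0.48,0,0,0,0,0.48,0]}}

```text
time_s: 30.62
tool_pos: [0.5391, 0.1022, 0.1666]
ee_rot: [3.141, 0.0, -0.095]
contact_force: [-0.5, -0.2, 0.3]
opening: 0.12
finger_force: 58.2
```

Emit:
{"method": "jog_arm", "body": {"motion": [0,0,0,0.05,0,0,0,0,0.1,0,0,0,0,0.13,0,0,0,0,0.145,0,0,0,0,0.145,0]}}

```text
time_s: 31.25
tool_pos: [0.5392, 0.1022, 0.1449]
ee_rot: [3.141, 0.0, -0.095]
contact_force: [-0.1, -0.4, -0.3]
opening: 0.126
finger_force: 58.2
```

Emit:
{"method": "jog_arm", "body": {"motion": [0.3,0,0,0,0,0.5,0,0,0,0,0.6,0,0,0,0,0.6,0,0,0,0,0.6,0,0,-0.2,0,0.6,0,0,-0.4,0,0.6,0,0,-0.65,0,0.6,0,0,-0.9,0,0.6,0,0,-0.9,0,0.6,0,0,-0.9,0,0.6,0,0,-0.9,0]}}

```text
time_s: 32.62
tool_pos: [0.5387, 0.102, 0.2789]
ee_rot: [3.141, 0.002, -0.095]
contact_force: [0.7, 0.3, -0.1]
opening: 0.601
finger_force: 0.0
```

```bash
python3 - <<'E'
from h import *
import cv2
np.set_printoptions(precision=4,suppress=True)
to(.539,.1025,.267,84.5)
a=grab_frame("scene");cv2.imwrite("pics/s12.png",a);b=cv2.imread("pics/scene0.png")
m=((a.min(2)>186)&(cv2.cvtColor(a,cv2.COLOR_BGR2HSV)[...,1]<30)).astype(np.uint8)
n,l,st,c=cv2.connectedComponentsWithStats(m)
for i in range(1,n):
    if st[i,4]>25 and 300<c[i][0]<480: print(st[i],c[i])
for p in((.4825,.1062),(.539,.1022)):
    print(proj("scene",[(*p,.204),(*p,.12)]).round(1))
d=cv2.absdiff(a,b).max(2)
for nm,(x0,y0,x1,y1) in dict(bottle=(360,395,415,475),tips=(205,312,280,382),plates=(188,248,236,294),beakN=(430,340,478,380),beakF=(366,380,412,400)).items():
    print(nm,(d[y0:y1,x0:x1]>25).mean().round(3))
# tier corner check: difference to the frame m5 pose via grid posts at home
p=[.5047,.0214,-.0904]
for q in proj("scene",place(p,[(.042,-.11,.117),(.042,.11,.117),(-.042,.11,.117)])):
    print(q.round(1),a[int(q[1])-3:int(q[1])+4,int(q[0])].min(1))
E
```

```text
t 32.62 tcp [0.5387 0.102  0.2789] close -95.5 q [ 0.54  0.12 -0.19 -0.   -1.26  0.93] op 0.601 F [ 0.7  0.3 -0.1]
-> [ 0.002 -0.004  0.079] turn 0.0
[403  93  21  17 240] [413.3292 101.0583]
[377 253   7  37  72] [380.4583 269.8611]
[355 258   7  38  81] [357.9383 274.9753]
[370 396  22  24  46] [379.6304 407.    ]
[386 412  24  64 824] [398.2403 438.8556]
[[378.2 253.2]
 [375.5 283.2]]
[[355.6 260.6]
 [353.7 290.8]]
bottle 0.0
tips 0.0
plates 0.188
beakN 0.004
beakF 0.0
[309.1 246.7] [166 165 151 165 187 143 113]
[353.6 301.1] [210 149 148 166 168 151 140]
[386.6 289.9] [165 162 152 144 161 159 141]
```

Emit:
{"method": "jog_arm", "body": {"motion": [0.6,0,0.2,-0.1,0,0.6,0,0.4,-0.1,0,0.6,0,0.7,-0.1,0,0.6,0,1,-0.1,0,0.6,0,1,-0.1,0,0.6,0,1,-0.1,0]}}

```text
time_s: 33.42
tool_pos: [0.5248, -0.0472, 0.2945]
ee_rot: [3.141, 0.001, -0.096]
contact_force: [0.1, 1.7, -0.3]
opening: 0.605
finger_force: 0.0
```

Emit:
{"method": "jog_arm", "body": {"motion": [0.6,0,0.3,0,0,0.6,0,0.6,0,0,0.6,0,1,0,0,0.6,0,1,0,0,0.6,0,1,0,0]}}

```text
time_s: 34.05
tool_pos: [0.5109, -0.1958, 0.2946]
ee_rot: [-3.141, 0.001, -0.095]
contact_force: [0.1, -0.1, 0.0]
opening: 0.596
finger_force: 0.0
```

```bash
python3 - <<'E'
from h import *
import cv2
np.set_printoptions(precision=4,suppress=True)
a=grab_frame("scene");t=grab_frame("top");cv2.imwrite("pics/s13.png",a);cv2.imwrite("pics/t13.png",t)
b=cv2.imread("pics/scene0.png")
print("plates",(cv2.absdiff(a,b).max(2)[248:294,188:236]>25).mean())
for p in((.4825,.1062),(.539,.1022)):
    u,v=proj("scene",[(*p,.204)])[0];print("scene",u.round(1),v.round(1));u,v=int(u),int(v);print(a[v-8:v+10,u-6:u+9].min(2))
    u,v=proj("top",[(*p,.204)])[0];print("top",u.round(1),v.round(1));u,v=int(u),int(v);print(t[v-8:v+9,u-9:u+10].min(2))
E
```

```text
plates 0.0
scene 378.2 253.2
[[161 162 162 162 161 162 162 162 162 163 162 161 163 164 163]
 [162 162 163 160 163 161 162 162 162 162 162 164 162 161 163]
 [162 162 162 163 163 162 163 161 163 163 162 162 162 161 163]
 [162 161 163 162 162 162 163 163 161 162 162 162 163 162 163]
 [162 164 161 162 162 163 162 163 163 162 162 162 161 162 162]
 [163 162 161 163 162 162 163 163 162 161 162 163 161 160 164]
 [161 162 163 162 162 162 163 162 163 161 160 163 163 162 162]
 [163 162 163 162 163 162 162 161 161 152 162 163 160 161 162]
 [161 163 163 162 162 162 163 138 153 186 205 185 164 161 162]
 [162 162 162 163 162 163 163 137 167 200 217 217 182 160 162]
 [161 163 162 163 163 163 150 131 167 201 220 218 182 162 162]
 [162 161 164 161 161 163 153 130 151 184 201 203 171 158 162]
 [162 163 163 163 162 163 144 126 149 171 186 190 171 161 163]
 [161 163 162 163 163 164 138 125 152 177 189 201 174 160 163]
 [164 162 162 162 162 164 138 128 157 180 190 183 166 162 160]
 [161 163 161 161 163 163 135 127 162 181 192 182 166 161 162]
 [162 162 162 162 164 150 127 134 164 185 193 176 162 162 161]

[... 2947 characters left out ...]
60 58 61 60 60 60 60 60 60 59 60 60 62]
 [59 58 59 59 58 59 58 59 58 58 61 60 58 60 60 59 61 59 61]
 [59 58 58 58 59 58 59 59 57 57 59 58 60 58 59 59 59 60 57]
 [56 57 59 57 57 57 58 58 57 58 59 58 58 58 59 58 58 58 60]
 [57 56 58 58 58 57 56 57 57 57 56 58 58 57 56 58 57 56 59]
 [56 56 55 56 55 56 55 56 56 57 56 56 58 56 56 58 57 55 56]
 [57 57 54 55 56 55 56 55 57 56 55 54 56 53 55 55 55 55 55]
 [55 55 56 55 53 56 54 55 55 55 56 57 54 54 54 52 53 53 53]
 [56 54 55 55 55 54 55 56 55 58 56 55 56 54 54 53 53 52 52]
 [55 55 53 53 54 54 56 56 58 57 58 55 53 53 53 53 54 53 53]
 [54 53 54 53 53 54 55 60 58 57 57 55 54 55 54 53 53 52 53]
 [54 53 52 54 54 55 59 59 57 57 53 54 55 56 54 54 53 54 53]]
```

```bash
python3 -c "
from bench import order
print(order.job_done())"
```

```text
the job is handed in; nothing more can be done
None
```

I handed the job in at about 34 s: by force readings and camera checks the upper tier is home in the cups and both rods stand upright on the drip tray. The beakers and bystanders looked unmoved in the scene camera, but no verdict came back.

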